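# Nest the three wash pans, handles clear

## Task

The three rinsed stainless wash pans are to be put away as one set, so nest them: the middle pan inside the large one and the small pan inside the middle one, each standing level and fully down on the bottom of the next, with the handles turned to clear each other so that the handle ends are at least a hand's width (80 mm) apart. Lower the pans in, do not drop them. Leave the large pan standing where it is on the bench and the other things undisturbed.

Things in the scene. Friction and masses are not known exactly. Their poses are not given: they have to be found in the camera images.
- pan_large: the large of three round straight-sided stainless wash pans, each with one black-gripped handle. Outer diameter 120 mm, inner 114 mm, height 66 mm, wall 3 mm, bottom 5 mm thick, about 450 g give or take a third. Origin: centre of its underside; z up, x along the handle, outward.
- pan_large_grip (a point): centre of the large pan's black grip, 105 mm out from the pan's axis and 86 mm above its underside; axes as the pan's. The grip is 18 mm wide with flat upright sides, 16 mm thick, and rises outward at 25 degrees from 84 to 145 mm from the axis; a steel strap 16 x 5 mm joins it to the rim
- pan_large_end (a point): outer end of the large pan's black grip, 145 mm out from the pan's axis and 105 mm above its underside (a thin tang sticks out another 9 mm); axes as the pan's. The handle stands up above the rim
- pan_middle: the middle of three round straight-sided stainless wash pans, each with one black-gripped handle. Outer diameter 96 mm, inner 90 mm, height 66 mm, wall 3 mm, bottom 5 mm thick, about 280 g give or take a third. Origin: centre of its underside; z up, x along the handle, outward. Nested fully down, its underside is 5 mm above that of the pan around it.
- pan_middle_grip (a point): centre of the middle pan's black grip, 93 mm out from the pan's axis and 86 mm above its underside; axes as the pan's. The grip is 18 mm wide with flat upright sides, 16 mm thick, and rises outward at 25 degrees from 72 to 133 mm from the axis; a steel strap 16 x 5 mm joins it to the rim
- pan_middle_end (a point): outer end of the middle pan's black grip, 133 mm out from the pan's axis and 105 mm above its underside (a thin tang sticks out another 9 mm); axes as the pan's. Its handle passes above the rim of the pan it is nested in, but handles lying in the same direction clash and hold the pan up
- pan_small: the small of three round straight-sided stainless wash pans, each with one black-gripped handle. Outer diameter 74 mm, inner 68 mm, height 66 mm, wall 3 mm, bottom 5 mm thick, about 190 g give or take a third. Origin: centre of its underside; z up, x along the handle, outward. Nested fully down, its underside is 5 mm above that of the pan around it.
- pan_small_grip (a point): centre of the small pan's black grip, 82 mm out from the pan's axis and 86 mm above its underside; axes as the pan's. The grip is 18 mm wide with flat upright sides, 16 mm thick, and rises outward at 25 degrees from 61 to 122 mm from the axis; a steel strap 16 x 5 mm joins it to the rim
- pan_small_end (a point): outer end of the small pan's black grip, 122 mm out from the pan's axis and 105 mm above its underside (a thin tang sticks out another 9 mm); axes as the pan's. Its handle passes above the rim of the pan it is nested in, but handles lying in the same direction clash and hold the pan up
- soap: flat green washing-up liquid bottle with a white and red cap, 48 x 76 mm, 190 mm tall, upright; bystander. Origin: centre of its underside
- dispenser: white desk tape dispenser, 150 x 62 mm, 92 mm tall; bystander. Origin: centre of its underside
- hammer: hammer lying down, 280 mm long, yellow handle along its own x axis with the head at +x; bystander. Origin: near its middle, at its underside
- wire_brush: wooden wire brush lying on its back, brass bristles up, 245 x 32 mm, 36 mm tall, long along its x; bystander. Origin: centre of its underside
- square: steel try square lying down: stock 100 mm along its x, blade 137 mm along its +y from near the stock's +x end, 24 mm tall; bystander. Origin: centre of the stock's underside
- tape_roll: yellow ring of masking tape lying flat, 96 mm across, 25 mm tall; bystander. Origin: centre of its underside
- mug: blue ceramic mug, 80 mm across, 92 mm tall, upright, handle to its +y; bystander. Origin: centre of its underside
There are look-alikes about, which are no part of the job. What is shaped like the pan_small but brown or purple is not meant.

How it is judged:
By the outcome, as a careful person would: the job done as asked, in the order asked, and still so for the second after the job is handed in, with the robot touching nothing.
It also fails if it takes over 61 s, if anything falls off the work surface, if the arm or the gripper's body presses on something with over 40 N, if the wrist force passes 120 N, or if a joint passes its speed limit or range.

## Robot

A 6-joint arm with a two-finger parallel gripper is mounted at the origin on the work surface. World frame = base frame: x ahead of the robot, y to its left, z up, the work surface at z = 0. Lengths are in m, angles in degrees, forces in N, time in s.
With the tool pointing down it reaches from about 0.375 to 0.975 m from the base axis. Payload 3.8 kg.
Tool frame: the origin (TCP) lies at the very end of the fingers, on their centre line; the grasp point (between the pads) lies 19 mm behind it; z points along the fingers, y is the line along which they close (so a half turn about z gives the same grasp; the last joint's range is limited). The gripper opens to 85 mm and grips with 20 to 120 N. Pads are 22 mm wide; open, the fingers measure 114 mm over their backs; the gripper's body (76 mm by 85 mm) begins 54 mm behind the grasp point. The pads swing forward as they close: fully open they stand 13 mm farther back than shut.
Start: joints at [-65.999, 15.12, 91.902, -0, 72.978, -2.114], TCP at [0.297, -0.606, 0.231] pointing down, gripper open.
Joint ranges: [-150.88, 150.88], [-54.13, 125.18], [17.81, 147.31], [-75.09, 255.09], [0, 152.58], [-146.25, 146.25]. Speed limits (degrees/s): [147.25, 147.25, 180, 180, 180, 180].

## Interface

Orientations are given as [roll, pitch, yaw] about the fixed x, y, z axes, in that order (R = Rz(yaw) Ry(pitch) Rx(roll)).
In Python, from rig import robot, cams gives the robot as it stands.
- The arm moves only by the shell command python3 -m jog 'ROWS' [OPENING] [FORCE]. ROWS is JSON, a list that holds one entry, the list of rows, each a list of 6 numbers: the shift along the world's x, y, z in m, then the turn, a rotation vector about the world's x, y, z in units of 6 degrees (1.0 is 6 degrees). In form: [[[x, y, z, rx, ry, rz], ...]]. A call has 1 to 8 rows; each row shifts and turns the commanded pose from where the row before left it; what a row does not reach is not made up. A row lasts 1/10 s, in which the tool goes at most 50 mm and 8.59 degrees, less where a joint would pass 70% of its speed; a pose out of reach is approached as far as the arm can. A call is refused whole if a number of a shift passes 0.05 or a number of a turn 1, either way. A call with a gripper value outside its range is refused whole. OPENING is the finger opening in m, from 0 to 0.0854, set as the call begins (- or left out, the last holds). The fingers move at their own pace and stop on an object; FORCE is the grip in N (left out, the last holds). Time passes only in rows, so rows that do not move let the fingers close. It gives the time, the measured TCP pose, the force, the opening and the grip force at its end, in the units of the state.
- robot.get_state(): the state, without advancing time (a new reading comes with each control period).
- cams.grab_frame(name): name is "scene" or "side" or "wrist"; returns a dict with "frame" (420x560x3 uint8, blue, green, red), "mtx" (3x3 intrinsics, pixels), "T" (4x4, takes a point from camera to world coordinates). Camera axes: x right, y down, z forward; pixel columns grow to the right and rows downward; lengths in m; the calibration is good to about 2 mm. The wrist camera is an equidistant fisheye: a pixel r from the principal point sees the ray r / f radians off the axis. A picture is of the moment at which its call begins. There is no depth.
- robot.hand_in(): hands the job in; it is judged then, once.
The state is a dict: "time_s": time; "q": joint angles; "joint_velocities": joint speeds; "tau": joint torques, N m; "ee_pos": TCP position; "orientation": TCP orientation; "contact_force": force on the tool from outside, world axes, zero at the start; "wrist_torque": the same for the moment, N m; "gripper_width": finger opening in m; "gripper_force": force on a finger pad.
Only numpy, scipy, OpenCV 4.12 (cv2) and the standard library are available. Lean on these libraries where they do the work, as an engineer would, in place of code of your own. Each camera call takes 0.05 s, during which the arm holds its last target. There are 200 camera calls.

## Working session

There is one attempt and no reset: what is moved stays moved. The work goes in short steps, Python scripts to look and compute and a shell command to move; the robot and the scene stay as the last step left them, time stands still between calls to the robot, and variables do not carry over. Pictures are saved under pics/ and viewed, at most 10 in all, crops included, and the job is handed in when it is done.

```bash
mkdir -p pics; python3 - <<'E'
from rig import robot,cams
import cv2,numpy as np,pickle
fs={n:cams.grab_frame(n) for n in("scene","side","wrist")}
pickle.dump(fs,open("f0.pkl","wb"))
for n,f in fs.items():
    cv2.imwrite(f"pics/{n}0.png",f["frame"]); print(n,f["mtx"].round(1).tolist(),f["T"].round(3).tolist())
print(robot.get_state())
E
```

```text
scene [[459.9, 0.0, 276.4], [0.0, 459.9, 207.6], [0.0, 0.0, 1.0]] [[-0.22, 0.798, -0.561, 1.456], [0.975, 0.186, -0.118, 0.245], [0.01, -0.573, -0.82, 1.465], [0.0, 0.0, 0.0, 1.0]]
side [[389.1, 0.0, 277.3], [0.0, 389.1, 212.6], [0.0, 0.0, 1.0]] [[-0.715, -0.513, 0.475, -0.163], [-0.699, 0.54, -0.468, 0.714], [-0.017, -0.667, -0.745, 1.146], [0.0, 0.0, 0.0, 1.0]]
wrist [[325.2, 0.0, 281.0], [0.0, 325.2, 204.9], [0.0, 0.0, 1.0]] [[0.441, -0.856, -0.269, 0.366], [-0.898, -0.421, -0.13, -0.572], [-0.002, 0.299, -0.954, 0.374], [0.0, 0.0, 0.0, 1.0]]
{'time_s': 0.15, 'q': array([-6.60012674e+01,  1.51609589e+01,  9.19647908e+01,  3.62348594e-04,
        7.29800497e+01, -2.11583992e+00]), 'joint_velocities': array([-0.00542148, -0.14011753, -0.2781469 ,  0.07356257,  0.0719177 ,
        0.10980217]), 'tau': array([ 1.86351958e-04, -5.15906990e+01, -3.67959058e+01, -6.31232479e-05,
        8.05037795e-03,  4.46005549e-05]), 'ee_pos': array([ 0.29685393, -0.60555735,  0.23021364]), 'orientation': array([-1.79894286e+02, -4.25215408e-03,  2.61144622e+01]), 'contact_force': array([ 0.72344476,  0.35460219, -0.08173469]), 'wrist_torque': array([ 0.05246921, -0.01239372,  0.04129626]), 'gripper_force': 0.0, 'gripper_width': 0.08556355584286053}
```

View pics/scene0.png

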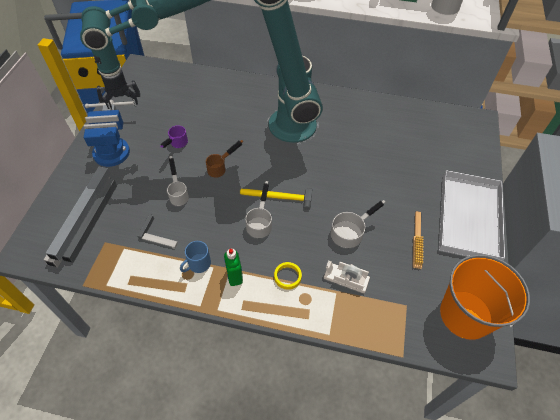

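View pics/side0.png

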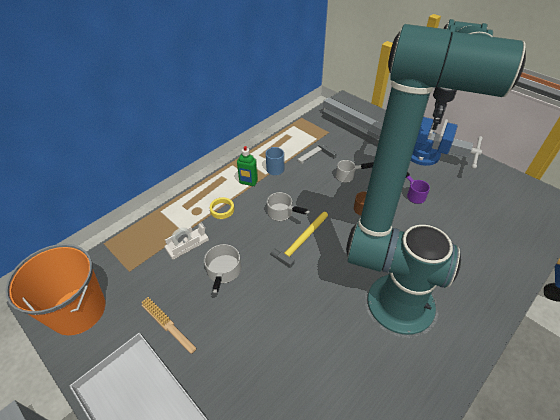

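The scene picture shows three steel pans: small at (177,193), middle at (258,222) and large at (347,230). Look-alikes for the small pan are the purple one at (178,137) and the brown one at (215,165). I choose the steel one at (177,193) as pan_small and check it in a close crop.

```bash
cat > h.py <<'E'
import numpy as np,cv2
def ray(f,u,v):
    K,T=f["mtx"],f["T"]; d=T[:3,:3]@np.array([(u-K[0,2])/K[0,0],(v-K[1,2])/K[1,1],1]); return T[:3,3],d
def onz(f,u,v,z):
    o,d=ray(f,u,v); return (o+d*(z-o[2])/d[2])
def wray(f,u,v):
    K,T=f["mtx"],f["T"]; x,y=u-K[0,2],v-K[1,2]; r=np.hypot(x,y); a=r/K[0,0]
    return T[:3,3],T[:3,:3]@np.array([np.sin(a)*x/r,np.sin(a)*y/r,np.cos(a)])
def wz(f,u,v,z):
    o,d=wray(f,u,v); return o+d*(z-o[2])/d[2]
def proj(f,P):
    T=f["T"];c=T[:3,:3].T@(np.asarray(P)-T[:3,3]);K=f["mtx"];return c[0]/c[2]*K[0,0]+K[0,2],c[1]/c[2]*K[1,1]+K[1,2]
def wproj(f,P):
    T=f["T"];c=T[:3,:3].T@(np.asarray(P)-T[:3,3]);K=f["mtx"];s=np.hypot(c[0],c[1]);a=np.arctan2(s,c[2]);return c[0]/s*a*K[0,0]+K[0,2],c[1]/s*a*K[1,1]+K[1,2]
E
python3 - <<'E'
import pickle,cv2,numpy as np
from h import *
fs=pickle.load(open("f0.pkl","rb"));f=fs["scene"];im=f["frame"]
cr=[(140,150),(228,175),(322,190)]
tiles=[cv2.resize(im[y:y+70,x:x+66],None,fx=4,fy=4,interpolation=cv2.INTER_CUBIC) for x,y in cr]
cv2.imwrite("pics/crop0.png",np.hstack(tiles))
hsv=cv2.cvtColor(im,cv2.COLOR_BGR2HSV)
m=((hsv[...,1]<60)&(hsv[...,2]>120)).astype(np.uint8)
n,l,s,c=cv2.connectedComponentsWithStats(m)
for (x,y),R in zip([(177,193),(258,222),(347,230)],(.037,.048,.06)):
    i=[k for k in range(1,n) if abs(c[k]-[x,y]).max()<16 and s[k,4]>30]
    for k in i: print(s[k],c[k])
E
```

```text
[172 175   6   8  32] [174.3125  178.34375]
[167 183  20  15  98] [177.52040816 191.81632653]
[245 201  27  30 317] [258.96529968 219.10094637]
[333 212  36  15 107] [354.36448598 215.73831776]
[332 215  33  26 455] [347.32747253 229.76483516]
```

View pics/crop0.png

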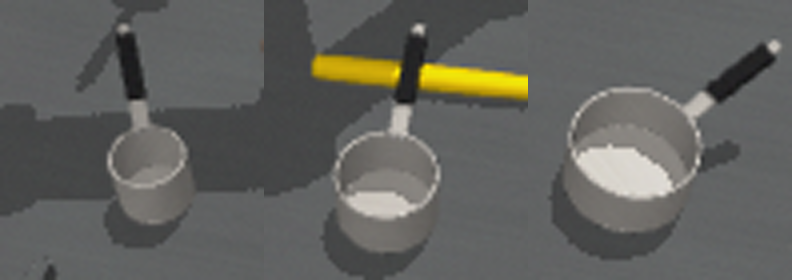

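The crop confirms all three are steel with black grips. In scene pixels, the rim centres are small (177,189), middle (258.9,218.8) and large (348.6,225.9). The tang tips are at (171,156.8), (266.5,182) and (383.8,201.3). The middle pan's handle passes above the hammer handle.

```bash
python3 - <<'E'
import pickle
from h import *
f=pickle.load(open("f0.pkl","rb"))["scene"]
for n,c,t,rg,re in(("small",(177,189),(171,156.8),.082,.131),("mid",(258.9,218.8),(266.5,182),.093,.142),("large",(348.6,225.9),(383.8,201.3),.105,.154)):
    C=onz(f,*c,.066)[:2];E=onz(f,*t,.109)[:2];d=E-C;a=np.arctan2(d[1],d[0])
    print(n,C.round(4),E.round(4),"len",np.hypot(*d).round(4),re,"yaw",np.degrees(a).round(1),"grip",(C+rg*np.array([np.cos(a),np.sin(a)])).round(4))
E
```

```text
small [ 0.5011 -0.3442] [ 0.387  -0.4023] len 0.128 0.131 yaw -153.0 grip [ 0.428  -0.3814]
mid [ 0.5624 -0.0078] [ 0.4232 -0.0122] len 0.1393 0.142 yaw -178.2 grip [ 0.4694 -0.0108]
large [0.5187 0.3155] [0.4125 0.4243] len 0.1521 0.154 yaw 134.3 grip [0.4453 0.3906]
```

```bash
python3 -m jog '[[[0.011,0.04,0,0,0,-0.5],[0.011,0.04,0,0,0,-0.5],[0.011,0.04,0,0,0,-0.5],[0.011,0.04,0,0,0,-0.5],[0.011,0.04,0,0,0,-0.5],[0.011,0.04,0,0,0,-0.5],[0.011,0.04,0,0,0,-0.5],[0.011,0.04,0,0,0,-0.5]]]' 0.06 90
python3 -m jog '[[[0.012,0.04,0,0,0,0],[0.012,0.04,0,0,0,0],[0.012,0.04,0,0,0,0],[0.012,0.04,0,0,0,0],[0.012,0.04,0,0,0,0],[0.012,0.04,0,0,0,0],[0.012,0.035,0,0,0,0],[0,0,0,0,0,0]]]'
python3 - <<'E'
from rig import cams
import cv2,pickle
from h import *
f=cams.grab_frame("wrist");pickle.dump(f,open("f1.pkl","wb"))
cv2.imwrite("pics/w1.png",f["frame"])
print(wproj(f,(.4694,-.0108,.092)),wproj(f,(.5624,-.0078,.066)),wproj(f,(.4232,-.0122,.109)))
E
```

```text
time_s: 0.95
ee_pos: [0.3851, -0.2843, 0.231]
orientation: [-180.0, 0.0, 2.0]
contact_force: [0.6, -0.5, -0.1]
gripper_width: 0.0598
gripper_force: 0.0
time_s: 1.75
ee_pos: [0.4698, -0.0074, 0.2312]
orientation: [-179.9, -0.0, 2.4]
contact_force: [-0.0, -1.3, 0.8]
gripper_width: 0.0605
gripper_force: 0.0
(np.float64(284.89938754159647), np.float64(192.457630457195)) (np.float64(285.8241700873116), np.float64(89.29308753478068)) (np.float64(284.2628785787828), np.float64(247.1031470403601))
```

View pics/w1.png

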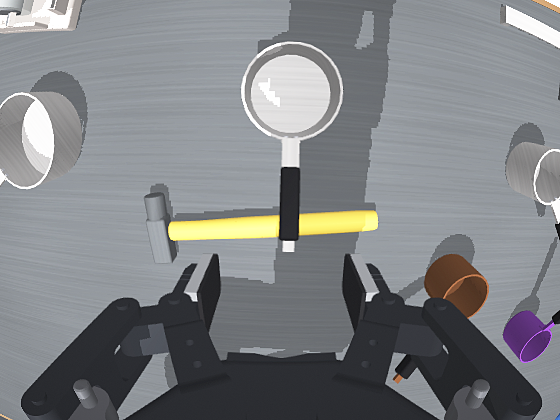

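The wrist view shows the middle pan with its rim centre at (291.5,91). The grip's black part runs from (291,168) to (289,240), the tang tip is at (288.5,250), and the hammer handle passes under the grip.

```bash
python3 - <<'E'
import pickle
from h import *
f=pickle.load(open("f1.pkl","rb"))
C=wz(f,291.5,91,.066)[:2];E=wz(f,288.5,250,.109)[:2];d=E-C;a=np.arctan2(d[1],d[0])
print(C,E,np.hypot(*d),np.degrees(a),C+.093*np.array([np.cos(a),np.sin(a)]),wz(f,290,204,.095))
E
```

```text
[ 0.56102648 -0.01316065] [ 0.42047115 -0.01615599] 0.14058725083409196 -178.7791689292977 [ 0.46804759 -0.0151421 ] [ 0.45963254 -0.0158254   0.095     ]
```

```bash
python3 -m jog '[[[-0.002,-0.007,-0.03,0,0,-0.15],[0,0,-0.03,0,0,0],[0,0,-0.03,0,0,0],[0,0,-0.03,0,0,0],[0,0,-0.025,0,0,0],[0,0,-0.015,0,0,0],[0,0,-0.006,0,0,0],[0,0,0,0,0,0]]]' 0.06 90
python3 -m jog '[[[0,0,0,0,0,0],[0,0,0,0,0,0],[0,0,0,0,0,0],[0,0,0,0,0,0],[0,0,0,0,0,0],[0,0,0,0,0,0]]]' 0 90
```

```text
time_s: 2.6
ee_pos: [0.4661, -0.0189, 0.0644]
orientation: [180.0, 0.1, 1.2]
contact_force: [0.0, 0.3, 0.6]
gripper_width: 0.0596
gripper_force: 0.0
time_s: 3.2
ee_pos: [0.4681, -0.018, 0.0665]
orientation: [180.0, -0.1, 1.2]
contact_force: [-1.7, 0.4, 5.5]
gripper_width: 0.0162
gripper_force: 87.6
```

```bash
python3 -m jog '[[[0,0,0.005,0,0,0],[0,0,0.01,0,0,0],[0,0,0.02,0,0,0],[0,0,0.03,0,0,0],[0,0,0.03,0,0,0],[0,0,0.03,0,0,0],[0,0,0.015,0,0,0],[0,0,0,0,0,0]]]' 0 90
python3 -m jog '[[[-0.004,0.025,0,0,0,0],[-0.005,0.04,0,0,0,0],[-0.005,0.04,0,0,0,0],[-0.005,0.04,0,0,0,0],[-0.004,0.025,0,0,0,0],[0,0,0,0,0,0],[0,0,0,0,0,0]]]'
python3 - <<'E'
from rig import cams
import cv2,pickle
from h import *
fs={n:cams.grab_frame(n) for n in("scene","side","wrist")};pickle.dump(fs,open("f2.pkl","wb"))
a=cv2.resize(fs["side"]["frame"][140:320,170:400],None,fx=2,fy=2);b=fs["wrist"]["frame"][0:360,:]
im=np.hstack([a,b]);im=cv2.resize(im,None,fx=.78,fy=.78);print(a.shape,im.shape)
cv2.imwrite("pics/m2.png",im)
E
```

```text
time_s: 4.0
ee_pos: [0.4689, -0.0183, 0.2085]
orientation: [180.0, -0.3, 1.2]
contact_force: [-0.1, 0.4, -2.5]
gripper_width: 0.0164
gripper_force: 87.8
time_s: 4.7
ee_pos: [0.4429, 0.1519, 0.2038]
orientation: [179.9, 0.2, 1.3]
contact_force: [-0.7, -0.4, -1.9]
gripper_width: 0.0168
gripper_force: 88.4
(360, 460, 3) (281, 796, 3)
```

View pics/m2.png

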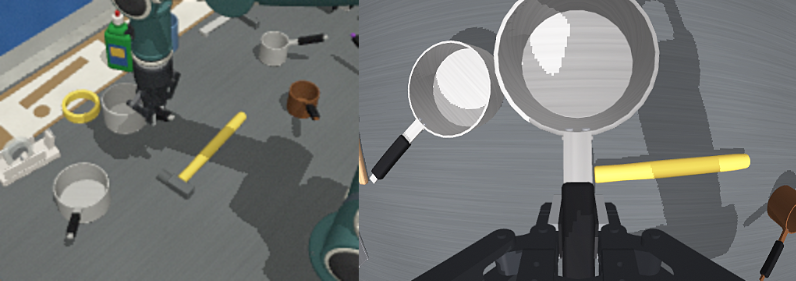

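The side view shows the middle pan held level. The wrist view shows the large pan's rim centred at about (116,114) and the held rim centred at about x=280, so there is no roll. Next I compute the remaining shift.

```bash
python3 - <<'E'
import pickle
from h import *
f=pickle.load(open("f2.pkl","rb"))["wrist"]
g=lambda x,y:(x/.78-460,y/.78)
P=np.array([wz(f,*g(*p),.066)[:2] for p in((408,89),(491.5,89),(450,41),(450,137.5))])
# algebraic circle
A=np.c_[2*P,np.ones(4)];s=np.linalg.lstsq(A,(P**2).sum(1),rcond=None)[0];print("large C",s[:2],"R",np.sqrt(s[2]+s[0]**2+s[1]**2))
print("tang",wz(f,*g(374,181),.109))
# held pan, predicted when level
tcp=np.array([.4429,.1519,.2038]);c=tcp+[.093*np.cos(.02),.093*np.sin(.02),0]
zb=.2038-.0655 # underside
print("pred near rim",np.array(wproj(f,[c[0]-.048,c[1],zb+.066])),"obs",g(577,135))
print("pred rim L,R",wproj(f,[c[0],c[1]+.048,zb+.066]),wproj(f,[c[0],c[1]-.048,zb+.066]),"obs",g(495,60),g(659,60))
for s in(-.045,.045): print("pred inner bottom",wproj(f,[c[0]+s,c[1],zb+.005]))
print("obs",g(577,118),g(577,10))
E
```

```text
large C [0.51639712 0.31131483] R 0.0599053137426898
tang [0.40964901 0.42047105 0.109     ]
pred near rim [276.88321422 177.22413267] obs (279.7435897435897, 173.07692307692307)
pred rim L,R (np.float64(172.16120076594638), np.float64(72.78973586335425)) (np.float64(386.2390264075203), np.float64(76.902399646651)) obs (174.61538461538464, 76.92307692307692) (384.8717948717948, 76.92307692307692)
pred inner bottom (np.float64(278.0851856014212), np.float64(151.6681785935622))
pred inner bottom (np.float64(281.1154712191214), np.float64(11.864986761035397))
obs (279.7435897435897, 151.28205128205127) (279.7435897435897, 12.82051282051282)
```

```bash
python3 -m jog '[[[-0.002,0.02,0,0,0,0],[-0.004,0.035,0,0,0,0],[-0.005,0.04,0,0,0,0],[-0.005,0.04,0,0,0,0],[-0.0035,0.022,0,0,0,0],[0,0,0,0,0,0],[0,0,0,0,0,0]]]' 0 90
python3 -m jog '[[[0,0,-0.01,0,0,0],[0,0,-0.02,0,0,0],[0,0,-0.02,0,0,0],[0,0,-0.01,0,0,0],[0,0,0,0,0,0],[0,0,0,0,0,0]]]'
python3 - <<'E'
from rig import cams,robot
import cv2,pickle
from h import *
fs={n:cams.grab_frame(n) for n in("scene","side","wrist")};pickle.dump(fs,open("f3.pkl","wb"))
a=cv2.resize(fs["scene"]["frame"][170:260,290:400],None,fx=3.6,fy=4);b=fs["wrist"]["frame"][0:360,90:480]
cv2.imwrite("pics/m3.png",np.hstack([a,b]));print(a.shape)
print(robot.get_state()["ee_pos"])
E
```

```text
time_s: 5.55
ee_pos: [0.4248, 0.3081, 0.2049]
orientation: [179.9, 0.0, 1.2]
contact_force: [-0.3, 0.0, -2.4]
gripper_width: 0.0168
gripper_force: 88.5
time_s: 6.15
ee_pos: [0.425, 0.3084, 0.1454]
orientation: [180.0, -0.0, 1.2]
contact_force: [-0.5, 0.4, -3.3]
gripper_width: 0.0168
gripper_force: 88.4
(360, 396, 3)
[0.42553645 0.30930367 0.14656123]
```

View pics/m3.png

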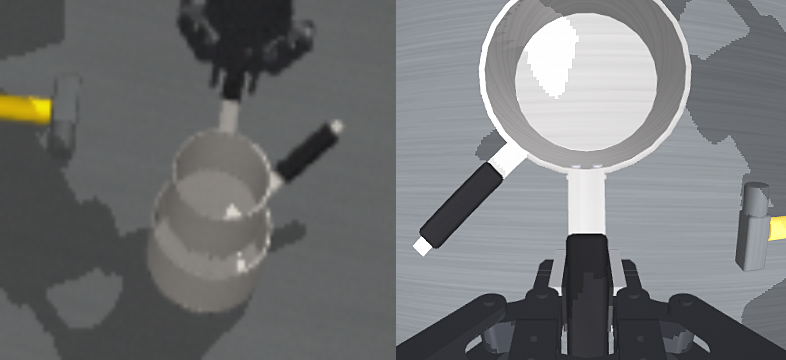

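The pan is held above the large one: the scene crop shows the held rim at (222,172), concentric in direction, and the large handle is clear to the right. I lower slowly and watch the force.

```bash
python3 -m jog '[[[-0.002,0.001,-0.008,0,0,0],[0,0,-0.01,0,0,0],[0,0,-0.01,0,0,0],[0,0,-0.01,0,0,0],[0,0,-0.01,0,0,0],[0,0,-0.008,0,0,0],[0,0,0,0,0,0]]]' 0 90
python3 -m jog '[[[0,0,-0.005,0,0,0],[0,0,-0.004,0,0,0],[0,0,-0.003,0,0,0],[0,0,-0.003,0,0,0],[0,0,0,0,0,0],[0,0,0,0,0,0]]]'
```

```text
time_s: 7.0
ee_pos: [0.4214, 0.3091, 0.0874]
orientation: [179.9, 0.2, 1.2]
contact_force: [-0.4, 0.8, -2.1]
gripper_width: 0.0165
gripper_force: 88.5
time_s: 7.6
ee_pos: [0.4226, 0.3099, 0.0743]
orientation: [-180.0, -0.0, 1.2]
contact_force: [0.2, 0.7, -3.0]
gripper_width: 0.0163
gripper_force: 88.5
```

```bash
python3 -m jog '[[[0,0,-0.0015,0,0,0],[0,0,-0.001,0,0,0],[0,0,0,0,0,0],[0,0,0,0,0,0]]]' 0 90
python3 -m jog '[[[0,0,-0.001,0,0,0],[0,0,-0.0005,0,0,0],[0,0,0,0,0,0],[0,0,0,0,0,0]]]'
```

```text
time_s: 8.0
ee_pos: [0.4227, 0.3101, 0.0721]
orientation: [-180.0, -0.0, 1.2]
contact_force: [-1.3, 0.1, -0.6]
gripper_width: 0.0168
gripper_force: 88.8
time_s: 8.4
ee_pos: [0.4226, 0.31, 0.0716]
orientation: [-180.0, -0.0, 1.2]
contact_force: [-5.8, -2.9, 8.5]
gripper_width: 0.0166
gripper_force: 90.2
```

It has touched down. I release it, rise and go to the small pan.

```bash
python3 -m jog '[[[0,0,0,0,0,0],[0,0,0,0,0,0],[0,0,0,0,0,0],[0,0,0,0,0,0]]]' 0.045 90
python3 -m jog '[[[0,0,0.01,0,0,0],[0,0,0.02,0,0,0],[0,0,0.03,0,0,0],[0,0,0.04,0,0,0],[0,0,0.04,0,0,0],[0,0,0.02,0,0,0],[0,0,0,0,0,0]]]'
python3 - <<'E'
from rig import cams,robot
import cv2,pickle
from h import *
fs={n:cams.grab_frame(n) for n in("scene","side","wrist")};pickle.dump(fs,open("f4.pkl","wb"))
a=cv2.resize(fs["side"]["frame"][200:320,160:290],None,fx=3,fy=3);b=fs["wrist"]["frame"][0:360,90:490]
cv2.imwrite("pics/m4.png",np.hstack([a,b]));print(a.shape)
E
```

```text
time_s: 8.8
ee_pos: [0.4227, 0.3099, 0.0701]
orientation: [-180.0, -0.0, 1.2]
contact_force: [-0.1, 0.2, 0.3]
gripper_width: 0.0452
gripper_force: 0.0
time_s: 9.5
ee_pos: [0.4251, 0.3115, 0.2356]
orientation: [-179.7, -0.4, 1.2]
contact_force: [0.4, -0.2, -0.9]
gripper_width: 0.0449
gripper_force: 0.0
(360, 390, 3)
```

View pics/m4.png

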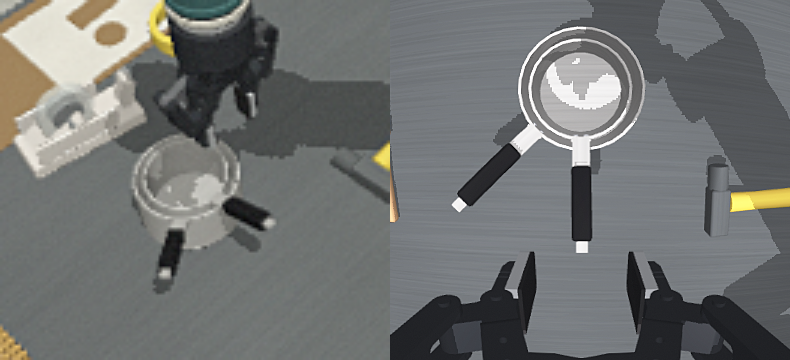

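The middle pan is seated: both rims are concentric in the wrist view around (581,89), and the handles are about 47° apart. Now the small pan.

```bash
python3 - <<'E'
import pickle
from h import *
f=pickle.load(open("f4.pkl","rb"))["wrist"]
P=np.array([wz(f,x-300,y,.071)[:2] for x,y in((529,89),(633,89),(581,39.5),(581,138.5))])
A=np.c_[2*P,np.ones(4)];s=np.linalg.lstsq(A,(P**2).sum(1),rcond=None)[0];print("mid C",s[:2],"R",np.sqrt(s[2]+s[0]**2+s[1]**2))
E
python3 -m jog '[[[0,-0.025,0,0,0,0.2],[0,-0.04,0,0,0,0.2],[0,-0.045,0,0,0,0.2],[0,-0.045,0,0,0,0.2],[0,-0.045,0,0,0,0.25],[0,-0.045,0,0,0,0.25],[0,-0.045,0,0,0,0.25],[0,-0.045,0,0,0,0.25]]]' 0.06
python3 -m jog '[[[0,-0.045,0,0,0,0.3],[0,-0.045,0,0,0,0.3],[0,-0.045,0,0,0,0.3],[0,-0.045,0,0,0,0.3],[0,-0.045,0,0,0,0.3],[0,-0.045,0,0,0,0.3],[0,-0.045,0,0,0,0.3],[0,-0.03,0,0,0,0.3]]]'
python3 -m jog '[[[0,-0.01,0,0,0,0.1],[0,0,0,0,0,0],[0,0,0,0,0,0]]]'
python3 - <<'E'
from rig import cams
import cv2,pickle
from h import *
f=cams.grab_frame("wrist");pickle.dump(f,open("f5.pkl","wb"))
cv2.imwrite("pics/w5.png",f["frame"])
E
```

```text
mid C [0.51567531 0.31200086] R 0.047398928506602864
time_s: 10.45
ee_pos: [0.4209, -0.0266, 0.2281]
orientation: [-179.9, 0.2, 12.1]
contact_force: [0.9, -0.8, -0.1]
gripper_width: 0.0596
gripper_force: 0.0
time_s: 11.25
ee_pos: [0.4211, -0.3721, 0.2275]
orientation: [-179.8, 0.1, 26.4]
contact_force: [0.0, -0.3, -0.6]
gripper_width: 0.0602
gripper_force: 0.0
time_s: 11.55
ee_pos: [0.4221, -0.3785, 0.2288]
orientation: [-179.8, 0.0, 27.0]
contact_force: [-0.7, 0.3, -0.6]
gripper_width: 0.06
gripper_force: 0.0
```

View pics/w5.png

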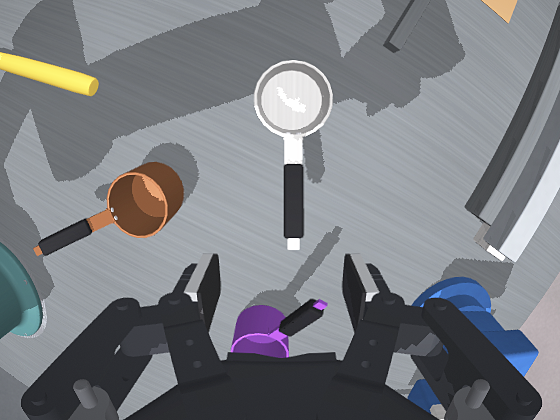

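The small steel pan has its rim centre at (293,99.5) and its tang tip at (293,249). The purple one is at (262,330), with its handle tip at (320,305).

```bash
python3 - <<'E'
import pickle
from h import *
f=pickle.load(open("f5.pkl","rb"))
P=np.array([wz(f,x,y,.066)[:2] for x,y in((254.5,99),(332.5,99),(293,60.5),(293,138))])
A=np.c_[2*P,np.ones(4)];s=np.linalg.lstsq(A,(P**2).sum(1),rcond=None)[0];C=s[:2];print("C",C,"R",np.sqrt(s[2]+s[0]**2+s[1]**2))
E=wz(f,293,249,.109)[:2];d=E-C;a=np.arctan2(d[1],d[0])
G=C+.082*np.array([np.cos(a),np.sin(a)])
print(E,np.hypot(*d),np.degrees(a),"grip",G,"shift",G-[.4221,-.3785])
R=np.array([[np.cos(a),np.sin(a)],[-np.sin(a),np.cos(a)]])
for p,z in(((320,305),.109),((262,310),.066),((285,305),.1)): print("purple rel grip (outward, side)",R@(wz(f,*p,z)[:2]-G))
E
```

```text
C [ 0.50109158 -0.35091029] R 0.03657633507641694
[ 0.38431822 -0.40949863] 0.13064689785456796 -153.3558457706729 grip [ 0.42779925 -0.38768302] shift [ 0.00569925 -0.00918302]
purple rel grip (outward, side) [0.10997275 0.02791345]
purple rel grip (outward, side) [ 0.14739341 -0.03202866]
purple rel grip (outward, side) [ 0.11602791 -0.00628495]
```

```bash
python3 -m jog '[[[0.006,-0.009,-0.03,0,0,0],[0,0,-0.03,0,0,0],[0,0,-0.03,0,0,0],[0,0,-0.03,0,0,0],[0,0,-0.025,0,0,0],[0,0,-0.014,0,0,0],[0,0,-0.004,0,0,0],[0,0,0,0,0,0]]]' 0.06 90
python3 -m jog '[[[0,0,0,0,0,0],[0,0,0,0,0,0],[0,0,0,0,0,0],[0,0,0,0,0,0],[0,0,0,0,0,0],[0,0,0,0,0,0]]]' 0 90
```

```text
time_s: 12.4
ee_pos: [0.4289, -0.3884, 0.0675]
orientation: [-180.0, -0.0, 27.1]
contact_force: [-0.0, -0.4, -0.5]
gripper_width: 0.0603
gripper_force: 0.0
time_s: 13.0
ee_pos: [0.4292, -0.3897, 0.0686]
orientation: [179.9, -0.0, 27.0]
contact_force: [-0.9, 0.9, 6.0]
gripper_width: 0.0161
gripper_force: 87.5
```

```bash
python3 -m jog '[[[0,0,0.005,0,0,0],[0,0,0.01,0,0,0],[0,0,0.02,0,0,0],[0,0,0.03,0,0,0],[0,0,0.035,0,0,0],[0,0,0.035,0,0,0],[0,0,0.015,0,0,0],[0,0,0,0,0,0]]]' 0 90
python3 -m jog '[[[0.003,0.02,0,0,0,0.3],[0.003,0.03,0,0,0,0.3],[0.003,0.04,0,0,0,0.35],[0.003,0.04,0,0,0,0.35],[0.003,0.04,0,0,0,0.35],[0.003,0.04,0,0,0,0.35],[0.003,0.04,0,0,0,0.35],[0.003,0.04,0,0,0,0.35]]]'
python3 -m jog '[[[0.003,0.04,0,0,0,0.35],[0.003,0.04,0,0,0,0.35],[0.003,0.04,0,0,0,0.35],[0.003,0.04,0,0,0,0.35],[0.003,0.04,0,0,0,0.35],[0.003,0.04,0,0,0,0.35],[0.003,0.04,0,0,0,0.35],[0.003,0.03,0,0,0,0.35]]]'
python3 -m jog '[[[0.001,0.02,0,0,0,0.3],[0,0.005,0,0,0,0],[0,0,0,0,0,0],[0,0,0,0,0,0]]]'
```

```text
time_s: 13.8
ee_pos: [0.43, -0.3905, 0.2206]
orientation: [179.7, -0.1, 27.0]
contact_force: [1.0, -0.5, -1.1]
gripper_width: 0.0169
gripper_force: 87.8
time_s: 14.6
ee_pos: [0.4503, -0.0962, 0.2142]
orientation: [-179.7, 0.1, 43.4]
contact_force: [0.3, -0.3, -1.8]
gripper_width: 0.0167
gripper_force: 87.7
time_s: 15.4
ee_pos: [0.4738, 0.2132, 0.2141]
orientation: [-179.8, 0.2, 60.2]
contact_force: [-0.3, 0.0, -1.7]
gripper_width: 0.0162
gripper_force: 87.9
time_s: 15.8
ee_pos: [0.4764, 0.2351, 0.2158]
orientation: [-179.9, 0.2, 61.8]
contact_force: [-0.1, 0.5, -1.4]
gripper_width: 0.0165
gripper_force: 88.0
```

```bash
python3 -m jog '[[[0.001,0.005,-0.01,0,0,0],[0,0,-0.02,0,0,0],[0,0,-0.02,0,0,0],[0,0,-0.01,0,0,0],[0,0,0,0,0,0],[0,0,0,0,0,0]]]' 0 90
python3 - <<'E'
from rig import cams,robot
import cv2,pickle
from h import *
fs={n:cams.grab_frame(n) for n in("scene","side","wrist")};pickle.dump(fs,open("f6.pkl","wb"))
a=cv2.resize(fs["scene"]["frame"][170:260,290:400],None,fx=3.6,fy=4);b=fs["wrist"]["frame"][0:360,90:480]
cv2.imwrite("pics/m6.png",np.hstack([a,b]))
t=robot.get_state();tcp=t["ee_pos"];y=np.radians(t["orientation"][2]);c=tcp[:2]+.0815*np.array([np.cos(y),np.sin(y)]);zb=tcp[2]-.068
print(tcp,"C",c,"zb",zb)
f=fs["wrist"];u=np.array([np.cos(y),np.sin(y)]);v=np.array([-u[1],u[0]])
for n,p in(("near rim",-u),("L",v),("R",-v)):
    q=c+.037*p; print(n,np.array(wproj(f,[*q,zb+.066]))-[90,0]+[396,0])
for s in(-1,1): print("inner bottom",np.array(wproj(f,[*(c+s*.034*u),zb+.005]))+[306,0])
s=fs["scene"]
for n,C,R,z in(("held rim scene",c,.037,zb+.066),("held bottom",c,.037,zb),("mid rim",np.array([.5157,.312]),.048,.071)):
    L=[proj(s,[*(C+R*np.array([np.cos(t),np.sin(t)])),z]) for t in np.arange(0,6.28,.1)]
    L=(np.array(L)-[290,170])*[3.6,4];print(n,L.min(0),L.max(0))
E
```

```text
time_s: 16.4
ee_pos: [0.4788, 0.2407, 0.1574]
orientation: [180.0, -0.0, 61.8]
contact_force: [0.2, 0.7, -1.2]
gripper_width: 0.0165
gripper_force: 87.9
[0.47957713 0.24122034 0.15858771] C [0.51808851 0.31304738] zb 0.09058770702723098
near rim [586.8527783  175.65950308]
L [504.68840137  96.62231371]
R [669.03459522  96.66136583]
inner bottom [586.80814997 151.12923697]
inner bottom [586.83729808  45.35051934]
held rim scene [183.03618983 131.06135289] [260.29499787 201.64782678]
held bottom [174.72715917 173.46044197] [249.43066106 242.80083422]
mid rim [160.70913423 173.25044608] [256.60469901 262.58104361]
```

View pics/m6.png

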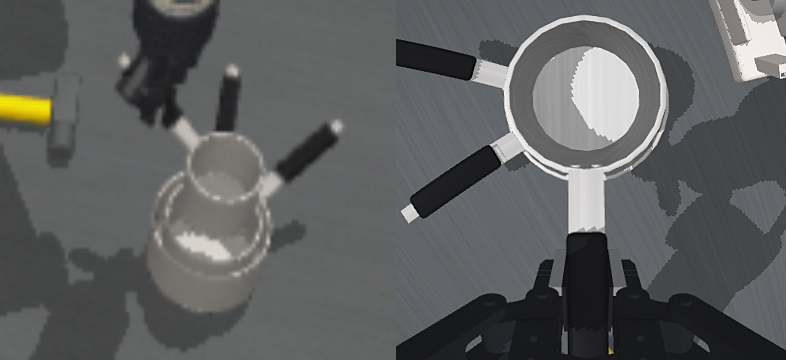

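The wrist crop shows the held rim from x=504 to 668, as predicted for a level pan. In the scene crop it stands over the middle pan, with all three handles clear of each other. Lowering now.

```bash
python3 -m jog '[[[-0.002,-0.001,-0.008,0,0,0],[0,0,-0.01,0,0,0],[0,0,-0.012,0,0,0],[0,0,-0.012,0,0,0],[0,0,-0.01,0,0,0],[0,0,-0.008,0,0,0],[0,0,-0.006,0,0,0],[0,0,0,0,0,0]]]' 0 90
python3 -m jog '[[[0,0,-0.003,0,0,0],[0,0,-0.003,0,0,0],[0,0,-0.002,0,0,0],[0,0,0,0,0,0],[0,0,0,0,0,0]]]'
```

```text
time_s: 17.35
ee_pos: [0.4759, 0.2396, 0.09]
orientation: [-179.9, 0.1, 61.8]
contact_force: [1.1, 0.2, -2.2]
gripper_width: 0.0163
gripper_force: 87.9
time_s: 17.85
ee_pos: [0.4767, 0.2399, 0.0834]
orientation: [180.0, -0.0, 61.8]
contact_force: [0.1, 0.4, -1.6]
gripper_width: 0.0168
gripper_force: 87.9
```

```bash
python3 -m jog '[[[0,0,-0.002,0,0,0],[0,0,-0.001,0,0,0],[0,0,0,0,0,0],[0,0,0,0,0,0]]]' 0 90
python3 -m jog '[[[0,0,-0.001,0,0,0],[0,0,-0.0005,0,0,0],[0,0,0,0,0,0],[0,0,0,0,0,0]]]'
```

```text
time_s: 18.25
ee_pos: [0.4766, 0.2399, 0.0802]
orientation: [-180.0, 0.0, 61.8]
contact_force: [0.1, -0.3, -1.4]
gripper_width: 0.0162
gripper_force: 87.9
time_s: 18.65
ee_pos: [0.4768, 0.2399, 0.0791]
orientation: [180.0, -0.0, 61.8]
contact_force: [-0.4, -0.8, 1.7]
gripper_width: 0.0165
gripper_force: 88.4
```

Contact is starting, so one more small step before releasing.

```bash
python3 -m jog '[[[0,0,-0.0006,0,0,0],[0,0,0,0,0,0],[0,0,0,0,0,0]]]' 0 90
python3 -m jog '[[[0,0,0,0,0,0],[0,0,0,0,0,0],[0,0,0,0,0,0],[0,0,0,0,0,0]]]' 0.045
python3 -m jog '[[[0,0,0.01,0,0,0],[0,0,0.02,0,0,0],[0,0,0.03,0,0,0],[0,0,0.04,0,0,0],[0,0,0.04,0,0,0],[0,0,0.02,0,0,0],[0,0,0,0,0,0]]]'
python3 - <<'E'
from rig import cams,robot
import cv2,pickle
from h import *
fs={n:cams.grab_frame(n) for n in("scene","side","wrist")};pickle.dump(fs,open("f7.pkl","wb"))
a=cv2.resize(fs["side"]["frame"][200:320,160:290],None,fx=3,fy=3);b=fs["wrist"]["frame"][0:360,90:490]
cv2.imwrite("pics/m7.png",np.hstack([a,b]))
E
```

```text
time_s: 18.95
ee_pos: [0.4769, 0.2398, 0.0789]
orientation: [180.0, -0.0, 61.8]
contact_force: [-1.6, -2.5, 5.7]
gripper_width: 0.0163
gripper_force: 89.0
time_s: 19.35
ee_pos: [0.4766, 0.24, 0.078]
orientation: [-180.0, -0.0, 61.8]
contact_force: [0.4, 1.0, -1.0]
gripper_width: 0.0451
gripper_force: 0.0
time_s: 20.05
ee_pos: [0.4792, 0.2411, 0.2437]
orientation: [179.7, -0.4, 61.8]
contact_force: [0.9, 0.4, -0.6]
gripper_width: 0.0449
gripper_force: 0.0
```

View pics/m7.png

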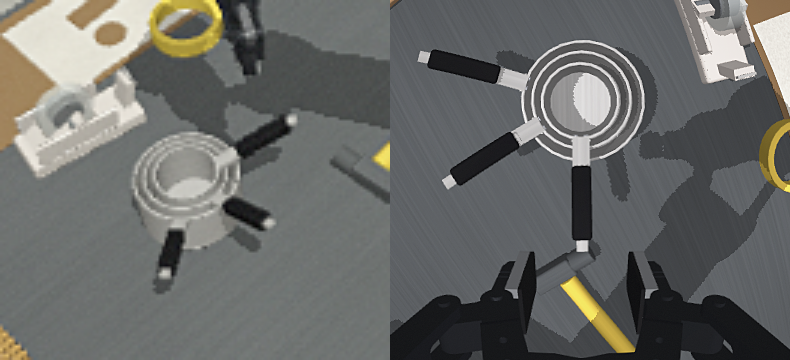

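The three rims are concentric around (582,99) with even gaps, the pans are level and fully down, and the handles are well spread. The gripper is clear, so I hand in.

```bash
python3 -c "
from rig import robot
print(robot.hand_in())"
```

```text
the job is handed in; nothing more can be done
None
```

The three pans are nested level, fully down in the large pan where it stood, with neighbouring handle ends roughly 110 mm or more apart by my estimate, and the job was handed in at about 20 s.

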